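# Fit the filter ring and set the needle valve two turns open

## Robot

A 7-joint arm with a two-finger parallel gripper is mounted at the origin on a cart in front of the work surface, level with it; the furniture and walls round the work are solid. World frame = base frame: x ahead of the robot, y to its left, z up, the work surface at z = 0. Lengths are in m, angles in rad, forces in N, time in s.
With the tool pointing down it reaches from about 0.4 to 0.85 m from the base axis. Payload 10.4 kg.
Tool frame: the origin (TCP) lies midway between the tips of the shut fingers; the grasp point (between the pads) lies 19 mm behind it; z points along the fingers, y is the line along which they close (so a half turn about z gives the same grasp; the last joint's range is limited). The gripper opens to 87 mm and grips with 3 to 60 N. Pads are 19 mm wide; open, the fingers measure 117 mm over their backs; the gripper's body (75 mm by 190 mm) begins 51 mm behind the grasp point.
Start: joints at [1.24, 0.332, -0.065, 1.46, 0.022, 1.35, -0.088], TCP at [0.189, -0.596, 0.223] pointing down, gripper open.
Joint ranges: [-2.6, 2.6], [-0.5, 2.12], [-1.47, 1.34], [0.16, 2.42], [-1.27, 4.41], [0.06, 2.06], [-2.6, 2.6]. Speed limits (rad/s): [2.22, 2.22, 2.79, 2.79, 3.14, 3.14, 3.14].

## Interface

Orientations are given as a unit quaternion [x, y, z, w].
In Python, from bench import r gives the robot as it stands.
- The arm moves only by the tool apply_moves, never from a script. Its argument "steps" is a list of rows, each a list of 7 numbers: the turn, a rotation vector about the tool's x, y, z in rad, then the shift along the tool's x, y, z in mm, then the opening, from -1 (shut) to 1 (fully open). In form: [[ax, ay, az, x, y, z, claw], ...]. A call has 1 to 20 rows; each row is the pose to reach, as a shift and turn from the pose commanded when the call began, along the tool's axes at that moment; what a row does not reach only later rows make up. A row lasts 1/12 s, in which the tool goes at most 41.7 mm and 7.16 degrees, less where a joint would pass 70% of its speed; a pose out of reach is approached as far as the arm can. A call with a gripper value outside its range is refused whole. The fingers move at their own pace and stop on an object; "force" is the grip in N (left out, the last holds). Time passes only in rows, so rows that repeat a pose let the fingers close. It gives the time, the measured TCP pose, the force, the opening and the grip force at its end, in the units of the state.
- r.read_state(): the state, without advancing time (a new reading comes with each control period).
- r.camera(name): name is "scene" or "top" or "wrist"; returns a dict with "pixels" (400x640x3 uint8, red, green, blue), "z_map" (400x640 float32, m along the optical axis (not along the pixel's ray), 0 where there is no reading), "fovy" (degrees; the focal length in pixels is half the picture's height over the tangent of half this angle, whatever the lens; pixels are square), "cx", "cy" (the principal point, pixels), "position" and "orientation" of the camera in the world. Camera axes: x right, y down, z forward; pixel columns grow to the right and rows downward; lengths in m; the calibration is good to about 2 mm. The wrist camera is an equidistant fisheye: a pixel r from the principal point sees the ray r / f radians off the axis. A picture is of the moment at which its call begins.
- r.close_job(): hands the job in; it is judged then, once.
The state is a dict: "time": time; "joint_positions": joint angles; "joint_vel": joint speeds; "joint_torque": joint torques, N m; "ee_pos": TCP position; "eef_rot": TCP orientation; "ft_force": force on the tool from outside, world axes, zero at the start; "torque": the same for the moment, N m; "width": finger opening in m; "grip_force": force on a finger pad.
Only numpy, scipy, OpenCV 4.12 (cv2) and the standard library are available. Lean on these libraries where they do the work, as an engineer would, in place of code of your own. Each camera call takes 0.05 s, during which the arm holds its last target. There are 200 camera calls.

## Task

On the bench air set, first slide the copper-coloured filter ring down over the upright steel post until it sits fully home, and let go of it. Then take the black handle on the blue valve wheel, wind the wheel clockwise (seen from above) until it meets its closed stop, back it off exactly two full turns counter-clockwise, and finish standing still while still holding the handle in the gripper. Leave the other things on the bench alone.

Things in the scene. Friction and masses are not known exactly. Their poses are not given: they have to be found in the camera images.
- air_unit: bench air set, fixed: grey base plate 90 x 280 x 12 mm (x, y, z), upright filter post at its -y end, valve with blue hand wheel at its +y end. Origin: centre of the underside; y runs from post to wheel, z up, x away from the robot at yaw 0. Post axis at x 0, y -85 mm; wheel axis at x 0, y +85 mm. Between them a pipe and a small gauge, up to 72 mm high
- post_mid (a point): where the middle of the filter ring lies when it is fully home: on the axis of the post, 20 mm above the aluminium seat (27 mm radius, 24 mm above the bench) on which the ring comes to sit
- post_top (a point): tip of the upright steel filter post, 78 mm above the bench. The post is 16 mm in diameter; the top 10 mm taper to 8 mm diameter; it rises 54 mm above its seat
- filter_ring: loose copper-coloured (reddish-brown) filter ring (a plain short tube), outer diameter 42 mm, bore 20 mm, 40 mm high, about 90 g, standing upright on the bench; either end may go down. Origin: centre of its underside; z along its axis
- ring_mid (a point): centre of the filter ring, half way up its axis (20 mm above the origin)
- wheel_axis (a point): point on the vertical axis of the blue valve wheel, at the height of the top of its rim, 86 mm above the bench. The wheel is 102 mm over its rim; rim bar 12 mm thick
- valve_wheel (a joint): angle of the wheel, rad: 0 = closed, at the hard stop; grows counter-clockwise seen from above (opening), 6.283 a turn, far stop at 25.13. At value q the handle lies from the wheel axis in direction pi + q counter-clockwise from the x axis of air_unit. Starts a third to nine tenths of a turn open; friction 0.08 Nm (2 N at the handle); stays where left
- crank_grip: black upright handle on the rim of the valve wheel, 18 mm in diameter and 48 mm tall, its axis 45 mm from the wheel axis; it spins freely on its own pin, so it can be gripped from above and carried round the circle without turning the gripper. Origin: centre of its underside, level with the top of the rim, 86 mm above the bench
- grip_mid (a point): middle of the black handle, 26 mm above its origin, 112 mm above the bench
- black_spool: bystander: spool of black waxed thread with wooden ends, 38 mm diameter, 58 mm tall, upright; origin under its centre
- red_tack_tin: bystander: red tin box 70 x 102 x 39 mm; origin under its centre
- brown_polish: bystander: round brown polish tin, 71 mm diameter, 26 mm high; origin under its centre
- tan_heel: bystander: tan shoe heel block 60 x 58 x 18 mm; origin under its centre
There are look-alikes about, which are no part of the job. What is meant by the filter_ring is not turquoise, and is the larger of those in its own colour.

How it is judged:
By the outcome, as a careful person would: the job done as asked, in the order asked, and still so for the second after the job is handed in, while the arm keeps its last pose, push and grip.
It also fails if it takes over 72 s, if anything falls off the work surface, if the arm or the gripper's body presses on something with over 40 N, if the wrist force passes 120 N, or if a joint passes its speed limit or range.

## Working session

There is one attempt and no reset: what is moved stays moved. The work goes in short steps, Python scripts to look and compute and a tool call to move; the robot and the scene stay as the last step left them, time stands still between calls to the robot, and variables do not carry over. Pictures are saved under pics/ and viewed, at most 10 in all, crops included, and the job is handed in when it is done.

Besides the shell and the picture viewer there is one more tool, called as name(argument=value, ...) on one line, values as JSON. apply_moves: Moves the arm, as the interface text tells. Its arguments: {"type":"object","properties":{"steps":{"type":"array","items":{"type":"array","items":{"type":"number"}}},"force":{"type":"number"}},"required":["steps"]}

```bash
mkdir -p pics; cat > h.py <<'E'
import numpy as np, cv2
from scipy.spatial.transform import Rotation as R
from bench import r
def cloud(c):
    h,w=c["z_map"].shape; f=h/2/np.tan(np.radians(c["fovy"]/2))
    u,v=np.meshgrid(np.arange(w),np.arange(h)); z=c["z_map"]
    P=np.stack([(u-c["cx"])/f*z,(v-c["cy"])/f*z,z],-1)
    return P@R.from_quat(c["orientation"]).as_matrix().T+np.array(c["position"])
def save(c,n): cv2.imwrite("pics/"+n,c["pixels"][:,:,::-1])
def rel(dp):  # world delta (m) -> tool mm
    return R.from_quat(r.read_state()["eef_rot"]).inv().apply(dp)*1000
E
python3 - <<'E'
from h import *
s=r.read_state(); print(s)
a=r.camera("scene");b=r.camera("top")
for c in(a,b):print(c["position"],c["orientation"],c["fovy"],c["cx"],c["cy"])
cv2.imwrite("pics/a.png",cv2.resize(np.vstack([a["pixels"],b["pixels"]])[:,:,::-1],(480,600)))
save(b,"top.png");save(a,"scene.png")
E
```

```text
{'time': 0.0, 'joint_positions': array([ 1.24039126,  0.33288544, -0.06468262,  1.46092443,  0.0216028 ,
        1.34991835, -0.08852708]), 'joint_vel': array([-1.27559431e-03,  3.10604114e-03, -9.17173561e-04,  1.49759272e-03,
       -2.83702476e-04, -1.19163116e-03,  5.15756749e-06]), 'joint_torque': array([ 3.03661345e-04, -6.23259902e+01,  2.48972053e-02, -3.89903498e+01,
       -6.13070838e-02,  3.96666618e-02,  1.17115678e-04]), 'ee_pos': array([ 0.18922068, -0.59526188,  0.2217535 ]), 'eef_rot': array([ 9.88181812e-01,  1.53284663e-01, -1.47394716e-04, -7.04802228e-04]), 'ft_force': array([ 0.56293705,  0.57046955, -1.17807278]), 'torque': array([ 0.02854236, -0.0664994 ,  0.02345102]), 'grip_force': 0.0, 'width': 0.0867228089569197}
[0.09341384 0.2911437  0.79460427] [-0.44235093  0.82743337 -0.30452511  0.16414669] 57.99224832837259 319.66017929133466 209.41821395510837
[ 0.40534552 -0.01792226  1.25342705] [ 0.70866064 -0.70058789  0.05988279 -0.0582303 ] 49.2252369681225 318.2752805330078 201.061071634185
```

View pics/top.png

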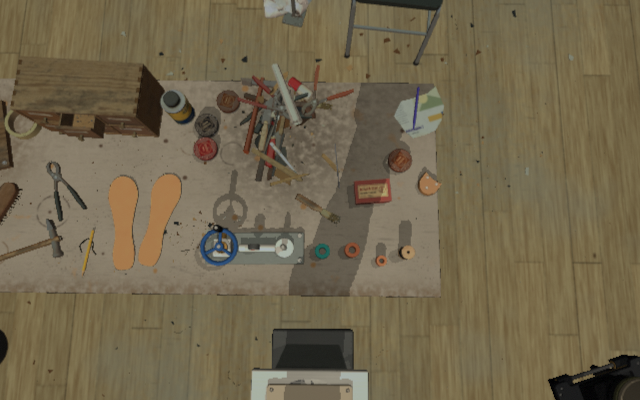

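View pics/scene.png

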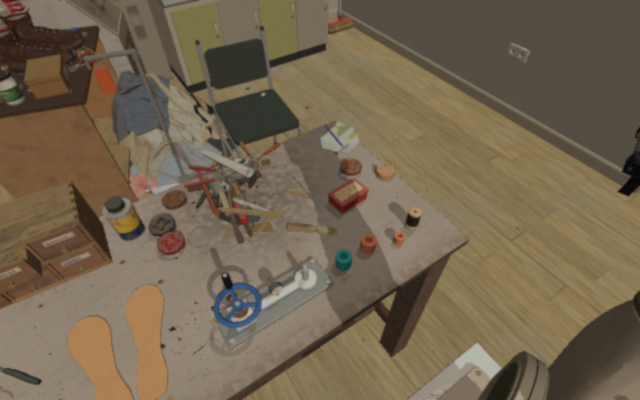

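The top view shows the copper ring at (352,250) with a smaller copy at (382,261) and a turquoise one at (321,252). The post is at (284,247), the wheel at (219,245), and the handle at about (217,228).

```bash
python3 - <<'E'
from h import *
def st(n,P):
    print(n,len(P),"mean",P.mean(0).round(4),"min",P.min(0).round(4),"max",P.max(0).round(4))
for name in("top","scene"):
    c=r.camera(name);P=cloud(c);hsv=cv2.cvtColor(c["pixels"],cv2.COLOR_RGB2HSV)
    H,S,V=[hsv[...,i].astype(int) for i in range(3)]
    ok=(abs(P[...,2])<.2)&(c["z_map"]>0)
    red=((H<14)|(H>172))&(S>130)&(V>70)&ok&(P[...,2]>.008)
    n,l,sx,ce=cv2.connectedComponentsWithStats(red.astype(np.uint8))
    for i in range(1,n):
        if sx[i,4]>30 : st(f"{name} red {ce[i].round()}",P[l==i])
    blue=(H>100)&(H<125)&(S>130)&ok&(P[...,2]>.06)&(P[...,2]<.1)
    Q=P[blue];st("blue",Q)
    A=np.c_[2*Q[:,:2],np.ones(len(Q))]
    box=ok&(abs(P[...,0]-Q[:,0].mean())<.12)&(abs(P[...,1]-Q[:,1].mean())<.12)
    h=box&(P[...,2]>.105)&(P[...,2]<.15)
    if h.any(): st("handle",P[h])
    pb=ok&(P[...,1]<Q[:,1].mean()-.13)&(P[...,1]>Q[:,1].mean()-.21)&(abs(P[...,0]-Q[:,0].mean())<.06)
    p=pb&(P[...,2]>.06)&(P[...,2]<.1)
    if p.any(): st("post",P[p])
    p=pb&(P[...,2]>.02)&(P[...,2]<.03); 
    if p.any(): st("seat",P[p])
    p=ok&(P[...,2]>.009)&(P[...,2]<.015)&(P[...,1]<Q[:,1].mean()+.1)&(P[...,1]>Q[:,1].mean()-.26)&(abs(P[...,0]-Q[:,0].mean())<.08)
    rc=cv2.minAreaRect((P[p][:,:2]*1000).astype(np.float32));print("plate",rc)
E
```

```text
top red [316.  76.] 67 mean [ 0.9831 -0.009   0.0436] min [ 0.9404 -0.0172  0.0351] max [ 1.0208 -0.0031  0.05  ]
top red [259.  92.] 174 mean [0.927  0.156  0.0557] min [0.8754 0.126  0.0122] max [0.9842 0.1899 0.0714]
top red [294.  83.] 102 mean [0.9672 0.0569 0.0289] min [0.9474 0.036  0.0175] max [0.9859 0.0752 0.0408]
top red [340.  95.] 93 mean [ 0.9262 -0.079   0.0455] min [ 0.9082 -0.1154  0.0355] max [ 0.9465 -0.0415  0.0545]
top red [227.  99.] 81 mean [0.9155 0.2553 0.0249] min [0.898  0.2316 0.0206] max [0.9362 0.2747 0.0313]
top red [250. 131.] 193 mean [0.8013 0.1751 0.0766] min [0.7361 0.162  0.0503] max [0.8809 0.1905 0.0978]
top red [205. 148.] 187 mean [0.7658 0.3129 0.025 ] min [0.7409 0.2904 0.0156] max [0.7957 0.3359 0.0306]
top red [270. 152.] 73 mean [0.7497 0.1193 0.0448] min [0.7319 0.1089 0.0097] max [0.7721 0.1332 0.0549]
top red [400. 160.] 168 mean [ 0.7377 -0.2549  0.0255] min [ 0.7119 -0.2817  0.0192] max [ 0.763  -0.2346  0.0327]
top red [372. 192.] 367 mean [ 0.6388 -0.1713  0.039 ] min [ 0.606  -0.2227  0.0147] max [ 0.6767 -0.1202  0.0467]
top red 
[... 2227 characters left out ...]
0.0316]
scene red [368. 243.] 250 mean [ 0.4727 -0.1085  0.0315] min [ 0.4556 -0.1315  0.008 ] max [ 0.4965 -0.091   0.0432]
scene red [  3. 301.] 71 mean [0.8138 0.6891 0.0259] min [0.8112 0.681  0.0083] max [0.8209 0.7047 0.0504]
blue 603 mean [0.4746 0.2482 0.0839] min [0.4289 0.1992 0.0744] max [0.5231 0.2951 0.0947]
handle 109 mean [0.5198 0.245  0.1254] min [0.5136 0.2359 0.1052] max [0.5315 0.2534 0.139 ]
post 42 mean [0.4786 0.0787 0.0702] min [0.4731 0.0697 0.0604] max [0.4864 0.0848 0.0785]
seat 310 mean [0.4774 0.0828 0.024 ] min [0.4547 0.0505 0.0203] max [0.508  0.1177 0.0298]
plate ((479.8726806640625, 145.05908203125), (89.4834976196289, 313.05828857421875), 0.889250636100769)
```

```bash
cat >> h.py <<'E'
def plan(x,y,z,th=90):
    """row reaching world TCP (x,y,z), tool down, tool x at th deg"""
    s=r.read_state(); R0=R.from_quat(s["eef_rot"]); t=np.radians(th)
    T=R.from_matrix(np.array([[np.cos(t),np.sin(t),0],[np.sin(t),-np.cos(t),0],[0,0,-1.]]).T.T)
    print((R0.inv()*T).as_rotvec().round(3),R0.inv().apply(np.array([x,y,z])-s["ee_pos"]).round(4)*1000)
E
python3 - <<'E'
from h import *
plan(.4743,-.1132,.15)
E
```

```text
[-1.000e-03 -0.000e+00 -1.263e+00] [ 417.7 -373.2   72.4]
```

apply_moves(steps=[[0,0,-1.263,417.7,-373.2,72,1],[0,0,-1.263,417.7,-373.2,72,1],[0,0,-1.263,417.7,-373.2,72,1],[0,0,-1.263,417.7,-373.2,72,1],[0,0,-1.263,417.7,-373.2,72,1],[0,0,-1.263,417.7,-373.2,72,1],[0,0,-1.263,417.7,-373.2,72,1],[0,0,-1.263,417.7,-373.2,72,1],[0,0,-1.263,417.7,-373.2,72,1],[0,0,-1.263,417.7,-373.2,72,1],[0,0,-1.263,417.7,-373.2,72,1],[0,0,-1.263,417.7,-373.2,72,1],[0,0,-1.263,417.7,-373.2,72,1],[0,0,-1.263,417.7,-373.2,72,1],[0,0,-1.263,417.7,-373.2,72,1],[0,0,-1.263,417.7,-373.2,72,1],[0,0,-1.263,417.7,-373.2,72,1]])

```text
time: 1.62
ee_pos: [0.474, -0.1143, 0.1504]
eef_rot: [0.707, 0.707, -0.0, -0.0]
ft_force: [-1.2, 0.1, 1.0]
width: 0.0872
grip_force: 0.0
```

```bash
python3 - <<'E'
from h import *
plan(.4743,-.1132,.009)
s=r.read_state();print(s["time"],s["ee_pos"],s["eef_rot"],s["joint_positions"].round(2))
c=r.camera("wrist");print(c["position"],c["orientation"],c["fovy"],c["cx"],c["cy"])
save(c,"w1.png")
E
```

```text
[-0.     0.    -0.001] [  1.1   0.4 141.4]
1.6167 [ 0.4739783  -0.11426607  0.15042781] [ 7.07336914e-01  7.06876505e-01 -3.09835083e-04 -2.79022832e-05] [ 0.72  0.13 -0.61  1.88  0.08  1.15  0.08]
[ 0.47303223 -0.04789068  0.3112516 ] [ 9.92530753e-01 -3.11360692e-05 -2.83464106e-04  1.21994359e-01] 65.70646984690485 314.07968343281914 208.10633728230079
```

View pics/w1.png

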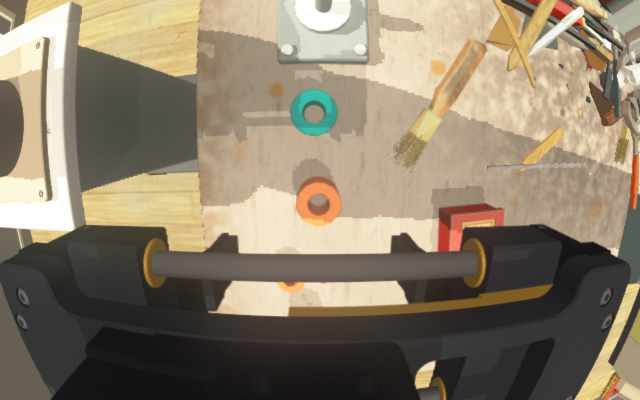

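The wrist view shows the copper ring at (319,203) between the fingers, the turquoise one at (314,112), and the plate above.

```bash
cat >> h.py <<'E'
def fray(c,u,v):
    f=200/np.tan(np.radians(c["fovy"]/2)); d=np.stack([np.asarray(u)-c["cx"],np.asarray(v)-c["cy"]],-1).astype(float)
    rr=np.linalg.norm(d,axis=-1,keepdims=True); a=rr/f
    d=np.concatenate([np.sin(a)*d/np.maximum(rr,1e-9),np.cos(a)],-1)
    return d@R.from_quat(c["orientation"]).as_matrix().T
def onplane(c,u,v,z):
    d=fray(c,u,v);p=np.array(c["position"]);return p+d*((z-p[2])/d[...,2:3])
E
python3 - <<'E'
from h import *
c=r.camera("wrist");hsv=cv2.cvtColor(c["pixels"],cv2.COLOR_RGB2HSV)
for n,lo,hi in(("cu",4,16),("turq",80,100)):
    m=cv2.inRange(hsv,(lo,130,60),(hi,255,255));m[235:]=0;m[:80]=0;m[:,:250]=0;m[:,400:]=0
    cs,hi_=cv2.findContours(m,cv2.RETR_CCOMP,cv2.CHAIN_APPROX_NONE)
    for i,k in enumerate(cs):
        if len(k)>25:
            Q=onplane(c,k[:,0,0],k[:,0,1],.04)[:,:2]
            (x,y),rad=cv2.minEnclosingCircle((Q*1000).astype(np.float32))
            print(n,hi_[0][i][3],len(k),k.mean((0,1)).round(),x,y,rad)
E
```

```text
cu -1 131 [318. 200.] 477.00689697265625 -109.05095672607422 21.887248992919922
cu 0 47 [318. 199.] 476.32635498046875 -108.15904998779297 9.083294868469238
turq -1 127 [314. 111.] 472.5942687988281 -29.696821212768555 19.873291015625
turq 0 68 [314. 112.] 472.6958923339844 -30.259767532348633 10.926363945007324
```

apply_moves(steps=[[0,0,0,3.5,1.2,40,1],[0,0,0,3.5,1.2,80,1],[0,0,0,3.5,1.2,115,1],[0,0,0,3.5,1.2,135,1],[0,0,0,3.5,1.2,141,1],[0,0,0,3.5,1.2,141,1],[0,0,0,3.5,1.2,141,0],[0,0,0,3.5,1.2,141,-0.3],[0,0,0,3.5,1.2,141,-0.6],[0,0,0,3.5,1.2,141,-1],[0,0,0,3.5,1.2,141,-1],[0,0,0,3.5,1.2,141,-1]], force=25)

```text
time: 2.72
ee_pos: [0.4759, -0.1101, 0.01]
eef_rot: [0.707, 0.707, 0.0, 0.0]
ft_force: [0.5, -0.2, 0.2]
width: 0.0548
grip_force: 0.0
```

apply_moves(steps=[[0,0,0,0,0,0,-1],[0,0,0,0,0,0,-1],[0,0,0,0,0,0,-1],[0,0,0,0,0,0,-1],[0,0,0,0,0,-10,-1],[0,0,0,0,0,-45,-1],[0,0,0,0,0,-85,-1],[0,0,0,0,0,-110,-1],[0,0,0,0,0,-115,-1],[0,0,0,0,0,-115,-1]])

```text
time: 3.55
ee_pos: [0.4767, -0.1102, 0.1267]
eef_rot: [0.707, 0.707, 0.001, 0.002]
ft_force: [0.2, -0.8, -1.8]
width: 0.0416
grip_force: 25.0
```

```bash
python3 - <<'E'
from h import *
s=r.read_state();print(s["time"],s["ee_pos"],s["width"],s["grip_force"])
c=r.camera("wrist");save(c,"w2.png");print(c["position"])
hsv=cv2.cvtColor(c["pixels"],cv2.COLOR_RGB2HSV)
E
```

```text
3.55 [ 0.47666088 -0.11022148  0.12671075] 0.04156700966143579 24.999799244105816
[ 0.47502274 -0.04365156  0.28744522]
```

View pics/w2.png

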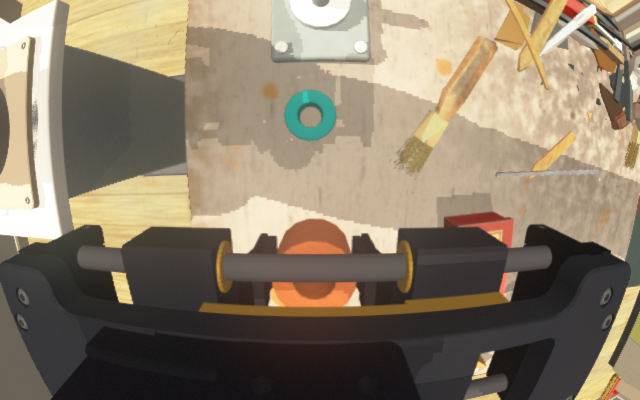

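Ring is gripped (top front edge ~ (315,219)); the post plate is at the top of the picture. I'll move partway so the post lies under the camera.

apply_moves(steps=[[0,0,0,40,0,0,-1],[0,0,0,75,0,0,-1],[0,0,0,100,0.5,0,-1],[0,0,0,110,1,0,-1],[0,0,0,110,1,0,-1],[0,0,0,110,1,0,-1]])

```text
time: 4.1
ee_pos: [0.4759, -0.0004, 0.1234]
eef_rot: [0.707, 0.707, -0.001, -0.001]
ft_force: [0.2, -0.7, -1.2]
width: 0.042
grip_force: 25.0
```

```bash
python3 - <<'E'
from h import *
s=r.read_state();print(s["time"],s["ee_pos"],s["eef_rot"])
c=r.camera("wrist");print(c["position"])
im=c["pixels"];cv2.imwrite("pics/w3.png",cv2.resize(im[120:320,220:420,::-1],(600,600),interpolation=cv2.INTER_NEAREST))
hsv=cv2.cvtColor(im,cv2.COLOR_RGB2HSV)
m=cv2.inRange(hsv,(2,130,40),(16,255,255));m[:,:250]=0;m[:,380:]=0;m[:200]=0
v,u=np.nonzero(m);print("ring px",u.min(),u.max(),v.min())
zt=s["ee_pos"][2]-.010+.04
k=u[v<v.min()+1].mean(); print("front top edge",onplane(c,[k],[v.min()],zt), "zmap ok",c["z_map"][v.min()+3,int(k)])
E
```

```text
4.1 [ 4.75859328e-01 -4.39864613e-04  1.23412239e-01] [ 0.70686761  0.70734511 -0.00074463 -0.00072224]
[0.47510129 0.06584226 0.2842662 ]
ring px 255 374 202
front top edge [[0.45672798 0.03594195 0.15341224]] zmap ok 0.29411972
```

View pics/w3.png

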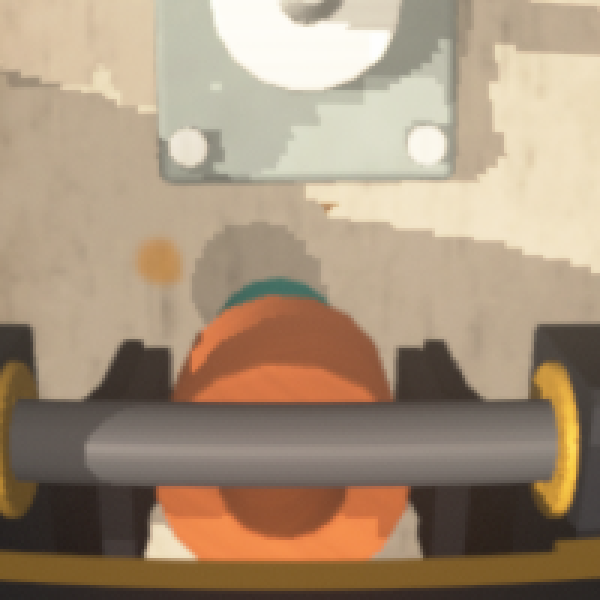

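The ring is held in the pads, its top front edge at about (313,242) and the lower bore edge at (314,297). The post is at (322,120) on its white seat.

```bash
python3 - <<'E'
from h import *
c=r.camera("wrist")
q=onplane(c,[313.3,314.3],[241.7,296.7],.1534);print("ring centre est",q[0]-[0,.021,0],q[1]+[0,.010,0])
h,w=c["z_map"].shape;u,v=np.meshgrid(np.arange(w),np.arange(h))
d=fray(c,u,v);Rm=R.from_quat(c["orientation"]).as_matrix()
P=np.array(c["position"])+d*(c["z_map"]/(d@Rm[:,2]))[...,None]
near=(abs(P[...,0]-.478)<.035)&(abs(P[...,1]-.078)<.035)
for a,b in((.074,.082),(.02,.029)):
    m=near&(P[...,2]>a)&(P[...,2]<b)
    k=max(cv2.findContours(m.astype(np.uint8),0,1)[0],key=len)
    zz=.078 if a>.05 else .024
    Q=onplane(c,k[:,0,0],k[:,0,1],zz)
    print(a,m.sum(),P[m].mean(0),cv2.minEnclosingCircle((Q[:,:2]*1000).astype(np.float32)),u[m].mean(),v[m].mean())
rg=(abs(P[...,0]-.476)<.025)&(abs(P[...,1]+.0)<.03)&(P[...,2]>.147)&(P[...,2]<.16)
Q=P[rg];print("ringtop",len(Q),Q.min(0),Q.max(0),np.median(Q,0))
E
```

```text
ring centre est [ 0.47470606 -0.00421989  0.1534    ] [ 0.47514891 -0.00181734  0.1534    ]
0.074 158 [0.48089418 0.07749113 0.0757799 ] ((480.9256896972656, 77.61256408691406), 5.096656799316406) 323.0253164556962 113.96835443037975
0.02 2808 [0.48092449 0.07873262 0.02283434] ((480.9337158203125, 82.66146087646484), 31.8021297454834) 321.3329772079772 116.33333333333333
ringtop 2422 [ 0.45100678 -0.01842008  0.14700328] [0.50099005 0.01750908 0.1599514 ] [ 0.47499941 -0.00786601  0.15219537]
```

apply_moves(steps=[[0,0,0,35,4,0,-1],[0,0,0,65,4,0,-1],[0,0,0,79.7,4.1,10,-1],[0,0,0,79.7,4.1,22,-1],[0,0,0,79.7,4.1,27,-1],[0,0,0,79.7,4.1,27,-1],[0,0,0,79.7,4.1,27,-1]])

```text
time: 4.78
ee_pos: [0.4806, 0.0779, 0.0971]
eef_rot: [0.708, 0.706, -0.001, -0.0]
ft_force: [-0.1, 0.3, -0.6]
width: 0.0421
grip_force: 25.0
```

```bash
python3 - <<'E'
from h import *
s=r.read_state();print(s["time"],s["ee_pos"],s["ft_force"])
c=r.camera("scene");t=r.camera("top")
k=np.hstack([cv2.resize(a[:,:,::-1],(400,400),interpolation=cv2.INTER_NEAREST) for a in(c["pixels"][220:320,260:360],t["pixels"][200:300,235:335])])
cv2.imwrite("pics/s4.png",k)
E
```

```text
4.7833 [0.48056388 0.07791495 0.09713246] [-0.10626701  0.27024748 -0.58043651]
```

View pics/s4.png

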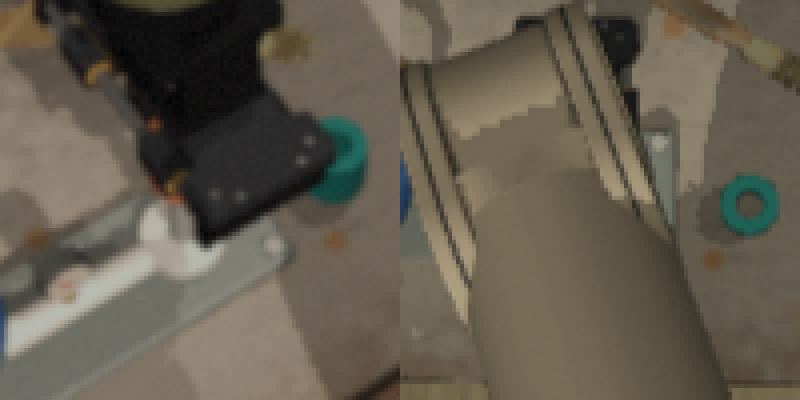

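Both views are mostly blocked by the arm (only the seat is visible), so I'll go down by feel.

apply_moves(steps=[[0,0,0,0,0,5,-1],[0,0,0,0,0,10,-1],[0,0,0,0,0,14,-1],[0,0,0,0,0,17,-1],[0,0,0,0,0,17,-1]])

```text
time: 5.3
ee_pos: [0.4802, 0.0797, 0.0797]
eef_rot: [0.707, 0.707, -0.0, -0.0]
ft_force: [-0.7, -1.0, -1.6]
width: 0.0419
grip_force: 25.0
```

apply_moves(steps=[[0,0,0,0,0,3,-1],[0,0,0,0,0,6,-1],[0,0,0,0,0,9,-1],[0,0,0,0,0,9,-1]])

```text
time: 5.63
ee_pos: [0.4803, 0.0797, 0.0709]
eef_rot: [0.707, 0.707, -0.0, -0.0]
ft_force: [-0.7, 0.3, -2.1]
width: 0.0418
grip_force: 25.0
```

apply_moves(steps=[[0,0,0,0,0,6,-1],[0,0,0,0,0,12,-1],[0,0,0,0,0,18,-1],[0,0,0,0,0,24,-1],[0,0,0,0,0,30,-1],[0,0,0,0,0,33,-1],[0,0,0,0,0,35,-1],[0,0,0,0,0,35,-1]])

```text
time: 6.3
ee_pos: [0.4804, 0.0798, 0.0361]
eef_rot: [0.707, 0.707, -0.0, -0.0]
ft_force: [0.1, -0.1, -0.9]
width: 0.0419
grip_force: 25.0
```

Now gently onto the seat.

apply_moves(steps=[[0,0,0,0,0,1,-1],[0,0,0,0,0,2,-1],[0,0,0,0,0,3,-1],[0,0,0,0,0,3,-1]])

```text
time: 6.63
ee_pos: [0.4809, 0.0798, 0.0338]
eef_rot: [0.707, 0.707, 0.0, 0.0]
ft_force: [-0.2, -1.1, 0.8]
width: 0.042
grip_force: 25.0
```

apply_moves(steps=[[0,0,0,0,0,0,0.4],[0,0,0,0,0,0,1],[0,0,0,0,0,0,1],[0,0,0,0,0,0,1],[0,0,0,0,0,0,1],[0,0,0,0,0,0,1],[0,0,0,0,0,-30,1],[0,0,0,0,0,-70,1],[0,0,0,0,0,-110,1],[0,0,0,0,0,-130,1],[0,0,0,0,0,-130,1],[0,0,0,0,0,-130,1]])

```text
time: 7.63
ee_pos: [0.4814, 0.0797, 0.1646]
eef_rot: [0.707, 0.707, 0.001, 0.001]
ft_force: [-0.3, -1.1, -0.3]
width: 0.087
grip_force: 0.0
```

```bash
python3 - <<'E'
from h import *
s=r.read_state();print(s["time"],s["ee_pos"],s["joint_positions"].round(2))
c=r.camera("wrist");save(c,"w5.png");print(c["position"])
h,w=c["z_map"].shape;u,v=np.meshgrid(np.arange(w),np.arange(h))
d=fray(c,u,v);Rm=R.from_quat(c["orientation"]).as_matrix()
P=np.array(c["position"])+d*(c["z_map"]/(d@Rm[:,2]))[...,None]
hsv=cv2.cvtColor(c["pixels"],cv2.COLOR_RGB2HSV)
m=(cv2.inRange(hsv,(2,130,40),(16,255,255))>0)&(abs(P[...,0]-.48)<.03)&(abs(P[...,1]-.078)<.03)
print("ring",m.sum(),np.percentile(P[m],[2,50,98],axis=0))
b=cv2.inRange(hsv,(100,120,50),(125,255,255))>0
b&=(P[...,2]>.08)&(P[...,2]<.1)
print("wheel",b.sum(),P[b].min(0),P[b].max(0),P[b].mean(0))
g=(P[...,2]>.12)&(P[...,2]<.14)&(abs(P[...,0]-.48)<.08)&(abs(P[...,1]-.245)<.08)
print("handle",g.sum(),P[g].min(0) if g.any() else 0,P[g].max(0) if g.any() else 0)
E
```

```text
7.6333 [0.48137778 0.07970622 0.16458559] [ 0.48  0.14 -0.78  1.86  0.11  1.18 -0.34]
[0.47990585 0.1461108  0.32540602]
ring 1343 [[0.46205829 0.05959748 0.04001978]
 [0.47963916 0.08133315 0.06243719]
 [0.49813789 0.09770256 0.06406987]]
wheel 2581 [0.42890695 0.19798209 0.08000033] [0.52592623 0.25910436 0.08935938] [0.47669644 0.22475708 0.08344338]
handle 115 [0.51568785 0.23594093 0.12002435] [0.53050348 0.24087263 0.132058  ]
```

View pics/w5.png

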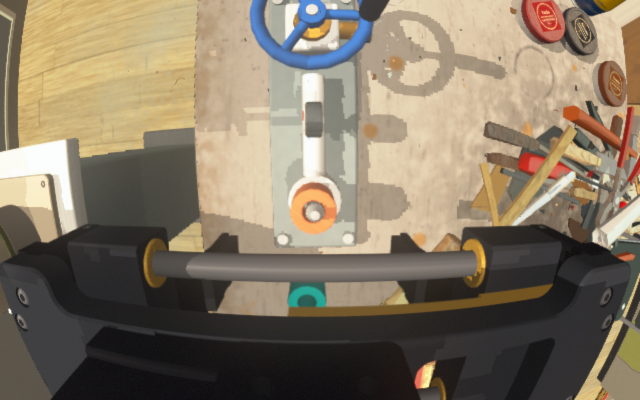

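The ring is home: its top is at 64 mm at (314,208). The wheel is at (312,20) with the handle at (375,5). Next I look at the wheel from above.

apply_moves(steps=[[0,0,0,35,0,-20,1],[0,0,0,70,0,-35,1],[0,0,0,90,0,-35,1],[0,0,0,100,0,-35,1],[0,0,0,100,0,-35,1],[0,0,0,100,0,-35,1]])

```text
time: 8.18
ee_pos: [0.4801, 0.1789, 0.1971]
eef_rot: [0.707, 0.707, -0.001, -0.001]
ft_force: [-0.3, -0.5, 0.4]
width: 0.0869
grip_force: 0.0
```

```bash
python3 - <<'E'
from h import *
s=r.read_state();print(s["time"],s["ee_pos"])
c=r.camera("wrist");save(c,"w6.png");print(c["position"])
h,w=c["z_map"].shape;u,v=np.meshgrid(np.arange(w),np.arange(h))
d=fray(c,u,v);Rm=R.from_quat(c["orientation"]).as_matrix()
P=np.array(c["position"])+d*(c["z_map"]/(d@Rm[:,2]))[...,None]
hsv=cv2.cvtColor(c["pixels"],cv2.COLOR_RGB2HSV)
b=cv2.inRange(hsv,(100,120,50),(125,255,255));b[P[...,2]<.07]=0
k=max(cv2.findContours(b,0,1)[0],key=len);H=cv2.convexHull(k)[:,0]
Q=onplane(c,k[:,0,0],k[:,0,1],.080)[:,:2]
from scipy.optimize import least_squares
f=least_squares(lambda p:np.hypot(*(Q-p[:2]).T)-p[2],[.478,.247,.051],loss="soft_l1",f_scale=.001)
print("wheel circle",f.x,len(Q))
g=(P[...,2]>.128)&(P[...,2]<.14)&(abs(P[...,0]-.522)<.03)&(abs(P[...,1]-.245)<.03)
print("handle top",g.sum(),P[g].mean(0),P[g].min(0),P[g].max(0))
E
```

```text
8.1833 [0.48012745 0.17886964 0.19706413]
[0.47942147 0.24529885 0.35785679]
wheel circle [0.47634066 0.24827802 0.04147906] 776
handle top 440 [0.52280483 0.24536183 0.13348542] [0.51471702 0.23655643 0.12911959] [0.53214612 0.25368478 0.13692122]
```

View pics/w6.png

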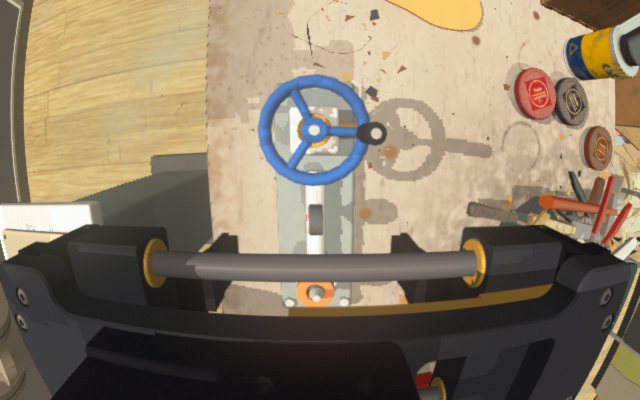

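The wheel outline is centred at about (313,130) with the handle top at (376,132).

```bash
python3 - <<'E'
from h import *
c=r.camera("wrist")
q=onplane(c,[313.5,313.5,259,367,313,313],[129.5,129.5,130,130,74,185],.08);print(q.round(4))
print(onplane(c,[314,376],[129,132],.086))
plan(.5225,.2445,.097)
E
```

```text
[[0.4786 0.2469 0.08  ]
 [0.4786 0.2469 0.08  ]
 [0.4297 0.2473 0.08  ]
 [0.5266 0.2471 0.08  ]
 [0.4782 0.2974 0.08  ]
 [0.4781 0.1967 0.08  ]]
[[0.47907133 0.24732524 0.086     ]
 [0.53365661 0.24555271 0.086     ]]
[-0.002  0.001 -0.002] [ 66.9  41.9 100.3]
```

apply_moves(steps=[[0,0,0,30,20,0,1],[0,0,0,60,38,0,1],[0,0,0,66,42,10,1],[0,0,0,66,42,45,1],[0,0,0,66,42,80,1],[0,0,0,66,42,97,1],[0,0,0,66,42,100,1],[0,0,0,66,42,100,0],[0,0,0,66,42,100,-0.5],[0,0,0,66,42,100,-1],[0,0,0,66,42,100,-1],[0,0,0,66,42,100,-1],[0,0,0,66,42,100,-1],[0,0,0,66,42,100,-1],[0,0,0,66,42,100,-1],[0,0,0,66,42,100,-1],[0,0,0,66,42,100,-1],[0,0,0,66,42,100,-1]], force=30)

```text
time: 9.78
ee_pos: [0.5227, 0.2458, 0.0985]
eef_rot: [0.707, 0.707, -0.0, 0.0]
ft_force: [1.5, 0.5, 0.6]
width: 0.0216
grip_force: 1.8
```

apply_moves(steps=[[0,0,0,0,0,0,-1],[0,0,0,0,0,0,-1],[0,0,0,0,0,0,-1]])

```text
time: 10.03
ee_pos: [0.5245, 0.2455, 0.0987]
eef_rot: [0.707, 0.707, 0.001, 0.001]
ft_force: [8.2, 1.3, -3.4]
width: 0.0172
grip_force: 30.0
```

```bash
cat >> h.py <<'E'
def arc(cx,cy,a0,step,n,rad=45.,x=None,y=None):
    """tool-mm shifts (x=+world y, y=+world x) from TCP now, handle angles in deg"""
    a=np.radians(a0+step*np.arange(1,n+1)); p=np.radians(a0)
    print(" ".join(f"[0,0,0,{rad*(np.sin(t)-np.sin(p)):.1f},{rad*(np.cos(t)-np.cos(p)):.1f},0,-1]," for t in a))
E
python3 - <<'E'
from h import *
s=r.read_state();print(s["time"],s["ee_pos"],s["ft_force"],s["width"],s["grip_force"])
arc(0,0,-2.3,-8,10)
E
```

```text
10.0333 [0.52448577 0.24546155 0.09873147] [ 8.23838795  1.34796131 -3.3814572 ] 0.017170845826597284 29.98390455264598
[0,0,0,-6.2,-0.7,0,-1], [0,0,0,-12.3,-2.2,0,-1], [0,0,0,-18.1,-4.6,0,-1], [0,0,0,-23.6,-7.8,0,-1], [0,0,0,-28.5,-11.7,0,-1], [0,0,0,-32.8,-16.2,0,-1], [0,0,0,-36.5,-21.3,0,-1], [0,0,0,-39.4,-26.9,0,-1], [0,0,0,-41.5,-32.8,0,-1], [0,0,0,-42.8,-38.9,0,-1],
```

apply_moves(steps=[[0,0,0,-6.2,1.5,0,-1],[0,0,0,-12.3,0,0,-1],[0,0,0,-18.1,-2.4,0,-1],[0,0,0,-23.6,-5.6,0,-1],[0,0,0,-28.5,-9.5,0,-1],[0,0,0,-32.8,-14,0,-1],[0,0,0,-36.5,-19.1,0,-1],[0,0,0,-39.4,-24.7,0,-1],[0,0,0,-41.5,-30.6,0,-1],[0,0,0,-42.8,-36.7,0,-1],[0,0,0,-42.8,-36.7,0,-1]])

```text
time: 10.95
ee_pos: [0.4847, 0.203, 0.0986]
eef_rot: [0.707, 0.707, -0.0, 0.0]
ft_force: [-2.9, 6.0, 1.0]
width: 0.0171
grip_force: 30.0
```

```bash
python3 - <<'E'
from h import *
s=r.read_state();print(s["time"],s["ee_pos"],s["ft_force"],s["width"],s["grip_force"])
arc(0,0,-82.3,-8,10)
E
```

```text
10.95 [0.484742   0.20298791 0.09861018] [-2.90626456  6.0377732   0.99760636] 0.017092745352529554 30.006695673801005
[0,0,0,-0.4,-6.3,0,-1], [0,0,0,0.1,-12.5,0,-1], [0,0,0,1.4,-18.7,0,-1], [0,0,0,3.6,-24.5,0,-1], [0,0,0,6.6,-30.1,0,-1], [0,0,0,10.3,-35.1,0,-1], [0,0,0,14.7,-39.6,0,-1], [0,0,0,19.6,-43.5,0,-1], [0,0,0,25.1,-46.6,0,-1], [0,0,0,30.9,-48.9,0,-1],
```

apply_moves(steps=[[0,0,0,0.8,-6.3,0,-1],[0,0,0,1.3,-12.5,0,-1],[0,0,0,2.6,-18.7,0,-1],[0,0,0,4.8,-24.5,0,-1],[0,0,0,7.8,-30.1,0,-1],[0,0,0,11.5,-35.1,0,-1],[0,0,0,15.9,-39.6,0,-1],[0,0,0,20.8,-43.5,0,-1],[0,0,0,26.3,-46.6,0,-1],[0,0,0,32.1,-48.9,0,-1],[0,0,0,32.1,-48.9,0,-1]])

```text
time: 11.87
ee_pos: [0.4361, 0.237, 0.0985]
eef_rot: [0.706, 0.708, 0.0, -0.001]
ft_force: [-3.8, 0.7, 4.4]
width: 0.0171
grip_force: 30.0
```

```bash
python3 - <<'E'
from h import *
s=r.read_state();print(s["time"],s["ee_pos"],s["ft_force"],s["width"],s["grip_force"],s["joint_positions"].round(2))
arc(0,0,-162.3,-4,8)
E
```

```text
11.8667 [0.43605533 0.23701807 0.09848987] [-3.8039021   0.6954834   4.37327258] 0.017147234437081084 30.018571922555566 [ 0.21  0.28 -0.89  1.9   0.24  1.07 -0.78]
[0,0,0,3.0,-0.8,0,-1], [0,0,0,6.1,-1.5,0,-1], [0,0,0,9.2,-1.9,0,-1], [0,0,0,12.3,-2.1,0,-1], [0,0,0,15.5,-2.1,0,-1], [0,0,0,18.6,-1.9,0,-1], [0,0,0,21.7,-1.4,0,-1], [0,0,0,24.8,-0.7,0,-1],
```

apply_moves(steps=[[0,0,0,3,-1.3,0,-1],[0,0,0,6,-2,0,-1],[0,0,0,8,-2.3,0,-1],[0,0,0,8,-2.3,0,-1],[0,0,0,8,-2.3,0,-1]])

```text
time: 12.28
ee_pos: [0.4349, 0.2437, 0.0986]
eef_rot: [0.707, 0.707, 0.0, -0.0]
ft_force: [-0.1, 1.5, 0.9]
width: 0.0171
grip_force: 30.0
```

apply_moves(steps=[[0,0,0,1.5,-0.1,0,-1],[0,0,0,2.5,-0.2,0,-1],[0,0,0,2.5,-0.2,0,-1],[0,0,0,2.5,-0.2,0,-1]])

```text
time: 12.62
ee_pos: [0.4347, 0.2455, 0.0985]
eef_rot: [0.707, 0.707, 0.0, 0.0]
ft_force: [1.5, -0.5, 3.1]
width: 0.0171
grip_force: 30.0
```

apply_moves(steps=[[0,0,0,1,0,0,-1],[0,0,0,2,0,0,-1],[0,0,0,2,0,0,-1],[0,0,0,2,0,0,-1]])

```text
time: 12.95
ee_pos: [0.4347, 0.2473, 0.0985]
eef_rot: [0.707, 0.707, -0.0, 0.0]
ft_force: [0.4, -2.6, 3.7]
width: 0.0172
grip_force: 30.0
```

apply_moves(steps=[[0,0,0,1,0,0,-1],[0,0,0,2,0,0,-1],[0,0,0,2,0,0,-1],[0,0,0,2,0,0,-1]])

```text
time: 13.28
ee_pos: [0.4347, 0.2475, 0.0984]
eef_rot: [0.708, 0.707, -0.001, 0.001]
ft_force: [-1.6, -11.1, 8.7]
width: 0.0171
grip_force: 30.0
```

apply_moves(steps=[[0,0,0,1,0.1,0,-1],[0,0,0,2,0.2,0,-1],[0,0,0,2,0.2,0,-1],[0,0,0,2,0.2,0,-1]])

```text
time: 13.62
ee_pos: [0.4347, 0.2477, 0.0983]
eef_rot: [0.708, 0.706, -0.003, 0.002]
ft_force: [-3.3, -18.6, 16.3]
width: 0.0174
grip_force: 30.0
```

The closed stop is met at TCP (0.4347, 0.2474). Backing off, one half turn per call.

apply_moves(steps=[[0,0,0,-4,0.2,0,-1],[0,0,0,-13.4,1.2,0,-1],[0,0,0,-22.3,4.1,0,-1],[0,0,0,-30.5,8.8,0,-1],[0,0,0,-37.4,15.1,0,-1],[0,0,0,-43,22.7,0,-1],[0,0,0,-46.8,31.3,0,-1],[0,0,0,-48.8,40.5,0,-1],[0,0,0,-48.8,49.9,0,-1],[0,0,0,-46.8,59.1,0,-1],[0,0,0,-43,67.7,0,-1],[0,0,0,-37.4,75.3,0,-1],[0,0,0,-30.5,81.6,0,-1],[0,0,0,-22.3,86.3,0,-1],[0,0,0,-13.4,89.2,0,-1],[0,0,0,-4,90.2,0,-1],[0,0,0,-4,90.2,0,-1]])

```text
time: 15.03
ee_pos: [0.5248, 0.2487, 0.0985]
eef_rot: [0.707, 0.708, -0.001, -0.0]
ft_force: [-4.8, 2.1, 7.6]
width: 0.0169
grip_force: 30.0
```

apply_moves(steps=[[0,0,0,9.4,-1.2,0,-1],[0,0,0,18.3,-4.2,0,-1],[0,0,0,26.5,-8.9,0,-1],[0,0,0,33.4,-15.2,0,-1],[0,0,0,39,-22.8,0,-1],[0,0,0,42.8,-31.4,0,-1],[0,0,0,44.8,-40.6,0,-1],[0,0,0,44.8,-50,0,-1],[0,0,0,42.8,-59.2,0,-1],[0,0,0,39,-67.8,0,-1],[0,0,0,33.4,-75.3,0,-1],[0,0,0,26.5,-81.6,0,-1],[0,0,0,18.3,-86.2,0,-1],[0,0,0,9.4,-89.1,0,-1],[0,0,0,0,-90,0,-1],[0,0,0,0,-90,0,-1],[0,0,0,0,-90,0,-1]])

```text
time: 16.45
ee_pos: [0.4347, 0.2457, 0.0985]
eef_rot: [0.708, 0.706, -0.001, 0.0]
ft_force: [-1.0, -0.8, 5.9]
width: 0.0172
grip_force: 30.0
```

apply_moves(steps=[[0,0,0,-9.4,1,0,-1],[0,0,0,-18.3,3.9,0,-1],[0,0,0,-26.5,8.6,0,-1],[0,0,0,-33.4,14.9,0,-1],[0,0,0,-39,22.5,0,-1],[0,0,0,-42.8,31.1,0,-1],[0,0,0,-44.8,40.3,0,-1],[0,0,0,-44.8,49.7,0,-1],[0,0,0,-42.8,58.9,0,-1],[0,0,0,-39,67.4,0,-1],[0,0,0,-33.4,75,0,-1],[0,0,0,-26.5,81.2,0,-1],[0,0,0,-18.3,85.8,0,-1],[0,0,0,-9.4,88.7,0,-1],[0,0,0,0,89.6,0,-1],[0,0,0,0,89.6,0,-1]])

```text
time: 17.78
ee_pos: [0.5247, 0.2477, 0.0985]
eef_rot: [0.707, 0.707, -0.0, -0.0]
ft_force: [-0.6, 2.1, 5.8]
width: 0.017
grip_force: 30.0
```

apply_moves(steps=[[0,0,0,9.4,-1,0,-1],[0,0,0,18.3,-3.9,0,-1],[0,0,0,26.5,-8.6,0,-1],[0,0,0,33.4,-14.9,0,-1],[0,0,0,39,-22.5,0,-1],[0,0,0,42.8,-31.1,0,-1],[0,0,0,44.8,-40.2,0,-1],[0,0,0,44.8,-49.6,0,-1],[0,0,0,42.8,-58.8,0,-1],[0,0,0,39,-67.3,0,-1],[0,0,0,33.4,-74.9,0,-1],[0,0,0,26.5,-81.2,0,-1],[0,0,0,18.3,-85.8,0,-1],[0,0,0,9.4,-88.7,0,-1],[0,0,0,0,-89.6,0,-1],[0,0,0,0,-89.6,0,-1],[0,0,0,0,-89.6,0,-1]])

```text
time: 19.2
ee_pos: [0.4348, 0.2452, 0.0984]
eef_rot: [0.708, 0.706, -0.001, 0.0]
ft_force: [-3.0, -1.5, 9.0]
width: 0.0173
grip_force: 30.0
```

apply_moves(steps=[[0,0,0,0,0,0,-1],[0,0,0,0,0,0,-1],[0,0,0,0,0,0,-1]])

```text
time: 19.45
ee_pos: [0.4348, 0.2458, 0.0984]
eef_rot: [0.708, 0.707, -0.001, 0.0]
ft_force: [-3.0, -1.8, 9.1]
width: 0.0173
grip_force: 30.0
```

```bash
python3 - <<'E'
from h import *
for i in range(5):
    c=r.camera("wrist");s=r.read_state();print(s["ee_pos"].round(4),s["ft_force"].round(1),s["torque"].round(2),c["position"].round(4))
save(c,"w7.png")
h,w=c["z_map"].shape;u,v=np.meshgrid(np.arange(w),np.arange(h))
d=fray(c,u,v);Rm=R.from_quat(c["orientation"]).as_matrix()
P=np.array(c["position"])+d*(c["z_map"]/(d@Rm[:,2]))[...,None]
t=r.camera("top");sc=r.camera("scene")
k=np.hstack([cv2.resize(a[:,:,::-1],(400,400),interpolation=cv2.INTER_NEAREST) for a in(sc["pixels"][230:350,180:300],c["pixels"][200:320,255:375])])
cv2.imwrite("pics/s8.png",k)
E
```

```text
[0.4348 0.2458 0.0984] [-1.8 -2.3  9.2] [-0.43  0.61 -0.01] [0.434  0.3124 0.2591]
[0.4348 0.2458 0.0984] [-2.9 -2.   8.3] [-0.4   0.59 -0.04] [0.434  0.3124 0.2591]
[0.4348 0.2458 0.0984] [-2.6 -2.2  8.7] [-0.42  0.58 -0.01] [0.434  0.3124 0.2591]
[0.4348 0.2458 0.0984] [-2.7 -1.1  8.8] [-0.41  0.61  0.01] [0.434  0.3124 0.2591]
[0.4348 0.2458 0.0984] [-3.1 -1.7  9.3] [-0.43  0.54 -0.05] [0.434  0.3125 0.2591]
```

View pics/s8.png

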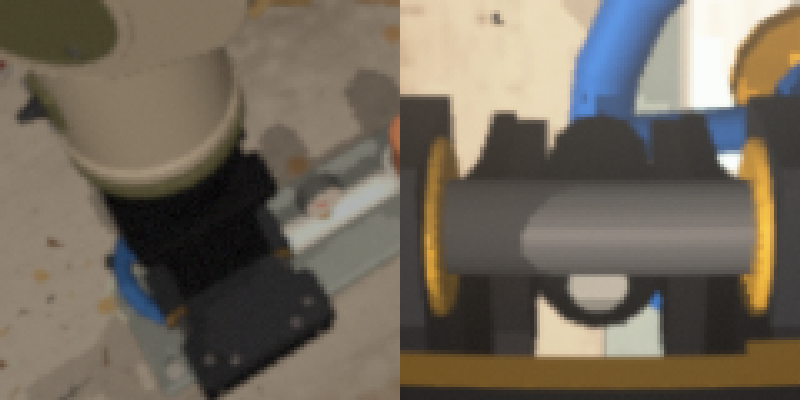

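The handle is centred between the pads at (314,~270). The TCP sits 1.6 mm past the stop position, so I trim it back.

apply_moves(steps=[[0,0,0,1,0,0,-1],[0,0,0,1.6,0,0,-1],[0,0,0,1.6,0,0,-1],[0,0,0,1.6,0,0,-1],[0,0,0,1.6,0,0,-1],[0,0,0,1.6,0,0,-1],[0,0,0,1.6,0,0,-1]])

```text
time: 20.38
ee_pos: [0.4347, 0.2476, 0.0984]
eef_rot: [0.708, 0.707, -0.001, 0.0]
ft_force: [-1.5, -1.2, 8.2]
width: 0.017
grip_force: 30.0
```

```bash
python3 -c "
from h import *
s=r.read_state();print(s['ee_pos'],abs(s['joint_vel']).max());print(r.close_job())"
```

```text
[0.43472538 0.24758663 0.09843832] 0.0011544353479333248
the job is handed in; nothing more can be done
None
```

The job is handed in at about 20 s: the copper ring measured home on the post (top at 64 mm) and let go; the wheel was wound to its closed stop and backed off two turns, to within about 0.2 mm of the stop position at the handle. The arm is standing still and holding the handle; the hand-in call gave no verdict.

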